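# Turn the tube carousel onto the autosampler's drive pin and press it home with its cap

### The job

The tube carousel of the autosampler is riding loose on its drive pin. Push it round gently by its edge until its rim notch comes to the pointer on the deck and you feel it catch on the pin. Then fit the knurled retaining cap over the spindle and press it firmly down until the carousel has gone fully home on its seat, without forcing anything; let go, and leave everything else on the bench where it is.

Things in the scene. Friction and masses are not known exactly. Their poses are not given: they have to be found in the camera images.
- carousel: Grey plastic tube carousel, loose on the spindle, 0.34 to 0.55 kg. Origin on its axis z, under its skirt (20 mm high, radius 32 to 48 mm), which carries the plate. Its own -x points through the rim notch; right below it the skirt has a 9 mm slot for the drive pin. At first it rides on the pin, leaning 0.045 rad; caught on the pin it is level and cannot turn, origin 4 mm above seat.
- plate (a point): Centre of the top of the carousel's round plate, 30 mm above its origin: 140 mm in diameter, 10 mm thick. Four straight-sided finger cut-outs go through the plate at 45, 135, 225 and 315 degrees from the notch, each 44 mm wide, open at the rim, its floor 54 mm from the axis. The lobes between hold tubes, 3 mm proud and hanging 15 mm below. It turns with 1 to 3 N at the rim; centre hole 16 mm.
- notch (a point): The carousel's rim notch, 8 mm wide and 7 mm deep: the point at its middle, 66 mm from the axis, at the plate's top. It is the only notch.
- mark (a point): Tip of the small dark triangular pointer on the sampler's deck, 76 mm from the spindle axis, 3 mm above the deck; it points at the axis.
- seat (a point): Point on the spindle axis, at the top of the seat disc (radius 47 mm, 8 mm above the deck) where the skirt rests when home. z up; its -x points to the pointer. A stiff lift collar round the spindle, inside the skirt, holds the carousel 4.2 mm above the seat: pressed at the middle with 10 to 13 N it slides down to the seat, and stays down. It can get home only once caught on the pin.
- pin_about (a point): Where about the drive pin's top is: a steel pin 6 mm thick, 7 mm tall, on the seat 40 mm from the axis, hidden under the skirt. The drive stops where it stops, so the real pin is in the pointer's direction only to within 0.1 rad, to either side, and must be found by feel. It takes the slot only within about 0.035 rad; the carousel then sinks 3 mm at that side by its own weight and catches.
- spindle_top (a point): Top of the fixed upright steel spindle, 13 mm in diameter where the cap goes, 48 mm above the seat (18 mm above the plate of a carousel that is home, 14 mm before), its tip chamfered 2 mm.
- cap_center (a point): Centre, half-way up, of the knurled aluminium retaining cap: a cylinder 34 mm in diameter and 44 mm high standing upright on the bench, 70 g, with a blind bore 16 mm wide and 24 mm deep in its underside. On the spindle its underside rests on the carousel's plate and can press it down. z is its axis, up.
- sampler: White autosampler, fixed: deck 75 mm above the bench, housing 230 mm wide (y). Origin on the bench under the spindle axis; it reaches from 150 mm at its -x end (sloping keypad) to 225 mm at its +x end, where, 188 mm behind the axis, the sampling tower stands with its arm parked across, up to 235 mm above the bench.
- dropper_a_mid (a point): Bystander: white dropper bottle, 30 mm thick, 76 mm tall; point on its axis 30 mm above the bench.
- dropper_b_mid (a point): Bystander: amber dropper bottle, 33 mm thick, 70 mm tall; point on its axis 30 mm above the bench.
- dish: Bystander: covered Petri dish, 93 mm in diameter, 16 mm tall; origin under its centre.
- tweezers: Bystander: steel tweezers lying flat, 116 mm long along x, 6 mm high; origin under the middle.
- marker: Bystander: marker pen lying along x, 135 mm long, 12 mm thick; origin under the middle.
- bowl: Bystander: blue plastic bowl, 110 mm wide, 55 mm tall; origin under its centre.
- rack: Bystander: yellow tube rack, 100 by 55 mm, 48 mm tall with its tubes; origin under its centre.
- burner: Bystander: small gas burner, can 92 mm in diameter, 155 mm tall; origin under its centre.
Not all that is in view belongs to the job. Of the things that look like the carousel, the middle-sized one is meant.

How it is judged:
On the way, in this order (a step that is already met when the one before it is completed fails the run):
1. the carousel is caught on the drive pin, its notch at the pointer (angle between carousel's own z axis and vertical below 0.02 rad and horizontal distance between notch and mark below 0.017 m), for 0.3 s.
2. the cap is over the spindle and the carousel is pressed home under it (all of step 1 and z of carousel in the frame of seat below 0.0013 m and horizontal distance between cap_center and spindle_top below 0.004 m and z of cap_center in the frame of carousel below 0.0545 m), for 0.2 s.
At the end, for the whole second after the job is handed in: Carousel flat on its seat (within 1.3 mm, leaning under 0.02 rad), pin in its slot, notch at the pointer (points within 17 mm; 10 mm is in line); cap upright over the spindle (axes within 4 mm), its underside on the plate (within 2.5 mm), released, at rest (all of step 2 and angle between cap_center's own z axis and vertical below 0.08 rad and linear speed of carousel below 0.01 m/s); the robot touches nothing.
It fails at once if the carousel is shoved with more than 25 N, or pressed through the cap with more than 40 N (contact force between any of the fingers, the arm and carousel above 25 N or contact force between cap and carousel above 40 N).
It fails at once if a bystander is moved by more than 15 mm (distance of any of dropper_a_mid, dropper_b_mid, dish, tweezers, marker, bowl, rack, burner from where it was at the start of the episode above 0.015 m).
It also fails if it takes over 72 s, if anything falls off the work surface, if the arm or the gripper's body presses on something with over 40 N, if the wrist force passes 120 N, or if a joint passes its speed limit or range.

### The arm

A 7-joint arm with a two-finger parallel gripper is mounted at the origin on the work surface. World frame = base frame: x ahead of the robot, y to its left, z up, the work surface at z = 0. Lengths are in m, angles in rad, forces in N, time in s.
With the tool pointing down it reaches from about 0.4 to 0.9 m from the base axis. Payload 5.5 kg.
Tool frame: the origin (TCP) lies midway between the tips of the shut fingers; the grasp point (between the pads) lies 19 mm behind it (manip.grip_depth is the distance from the TCP to the grasp point, in m); z points along the fingers, x is the direction in which the jaws open and shut, and the axes are right-handed (so a half turn about z gives the same grasp; the last joint's range is limited). The gripper opens to 92 mm and grips with 3 to 60 N. Pads are 19 mm wide; open, the fingers measure 130 mm over their backs; the gripper's body (75 mm by 190 mm) begins 47 mm behind the grasp point.
Start: joints at [-0.854, 0.501, -0.427, 1.55, 0.221, 1.138, -0.21], TCP at [0.285, 0.584, 0.227] pointing down, gripper open.
Joint ranges: [-2.88, 2.88], [-0.31, 2.03], [-1.54, 1.56], [0.2, 2.42], [-1.41, 4.55], [0.19, 2.02], [-2.57, 2.57]. Speed limits (rad/s): [2.57, 2.57, 3.14, 3.14, 3.14, 3.14, 3.14].

### API

Orientations are given as a unit quaternion [x, y, z, w].
In Python, from bench import manip, effector, viewer gives the robot as it stands. Calls block until the motion is done:
- manip.move_pose(position, orientation): joint-space move of the TCP to a pose.
- manip.servo_line(position, ori=None, vel=0.15): straight line of the TCP; ori=None keeps the orientation; vel is the mean speed in m/s.
- manip.movej(angles): joint-space move.
- effector.open_jaws() and effector.close(f_grip=None): open the fingers fully, or close them until they stop; f_grip is the grip in N (None keeps the last).
- manip.sleep(seconds).
- manip.solve_ik(position, orientation): joint angles nearest the present ones, or None.
- viewer.get_image(name): name is "side" or "top" or "wrist"; returns the picture (384x512x3 uint8, red, green, blue); there is no depth.
- viewer.get_calibration(name): a dict with "vfov" (degrees; the focal length in pixels is half the picture's height over the tangent of half this angle, whatever the lens; pixels are square), "cx", "cy" (the principal point, pixels), "dist_coeffs" ([k1, k2, p1, p2, k3] as OpenCV has them; the pictures are not rectified), "eye" and "attitude" of the camera in the world. Camera axes: x right, y down, z forward; pixel columns grow to the right and rows downward; lengths in m; the calibration is good to about 2 mm. A picture is of the moment at which its call begins: read the wrist's pose just before it. get_calibration takes no time and is no camera call; for the wrist camera it gives the pose at the moment of the call.
A pose or a line that the arm cannot do raises manip.PlanningError and nothing moves.
- manip.hand_in(): hands the job in, once; it reports no verdict.
Readings, each from a call of its own:
- manip.current_clock(): time.
- manip.current_q(): joint angles.
- manip.current_joint_velocities(): joint speeds.
- manip.current_tau(): joint torques, N m.
- manip.current_tool_pos(): TCP position.
- manip.current_tcp_rot(): TCP orientation.
- manip.current_force(): force on the tool from outside, world axes, zero at the start.
- manip.current_wrist_torque(): the same for the moment, N m.
- manip.current_finger_gap(): finger opening in m.
Only numpy, scipy, OpenCV 4.12 (cv2) and the standard library are available. Lean on these libraries where they do the work, as an engineer would, in place of code of your own. Each camera call takes 0.05 s, during which the arm holds its last target. There are 200 camera calls.

## Working session

There is one attempt and no reset: what is moved stays moved. The work goes in short steps, each a Python script; the robot and the scene stay as the last script left them, time stands still between calls to the robot, and variables do not carry over. Pictures are saved under pics/ and viewed, about 8 in all and at most 12, crops included, and the job is handed in when it is done.

```bash
ls; mkdir -p pics; python3 - <<'E'
from bench import manip, effector, viewer
import cv2
for n in ("side","top"):
    cv2.imwrite(f"pics/{n}0.png", viewer.get_image(n)[:,:,::-1])
    print(n,viewer.get_calibration(n))
print(viewer.get_calibration("wrist"))
print(manip.current_clock(),manip.current_tcp_rot(),manip.current_force())
E
```

```text
pics
side {'vfov': 55.67189088481661, 'cx': 248.6287461009616, 'cy': 191.76419727028062, 'dist_coeffs': array([-0.11689126,  0.        ,  0.        ,  0.        ,  0.        ]), 'eye': array([ 0.18732234, -0.81957825,  0.82939736]), 'attitude': array([ 0.88443319, -0.19759261,  0.10067319, -0.41060931])}
top {'vfov': 50.70001620769563, 'cx': 258.7027077427503, 'cy': 189.48181251584995, 'dist_coeffs': array([-0.03588334,  0.        ,  0.        ,  0.        ,  0.        ]), 'eye': array([ 0.29513124, -0.05723889,  1.52272852]), 'attitude': array([ 0.70808564, -0.70027456,  0.05770185, -0.07000548])}
{'vfov': 71.23284798959591, 'cx': 258.72098137780137, 'cy': 189.54379976064658, 'dist_coeffs': array([-0.03010534,  0.        ,  0.        ,  0.        ,  0.        ]), 'eye': array([0.22064821, 0.61516469, 0.38370612]), 'attitude': array([0.83994931, 0.52591651, 0.06997559, 0.11401924])}
0.1 [ 8.48036085e-01  5.29937775e-01 -7.45689100e-04  4.44768842e-04] [ 0.25206586 -0.78688949  0.91076881]
```

View pics/top0.png

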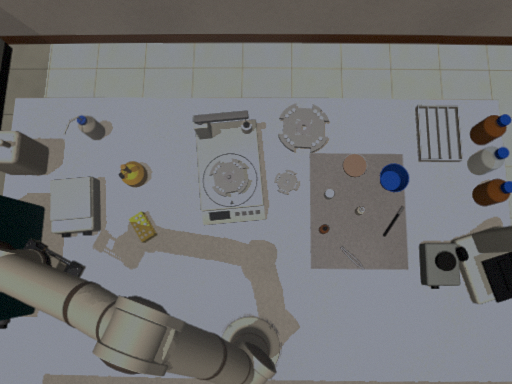

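View pics/side0.png

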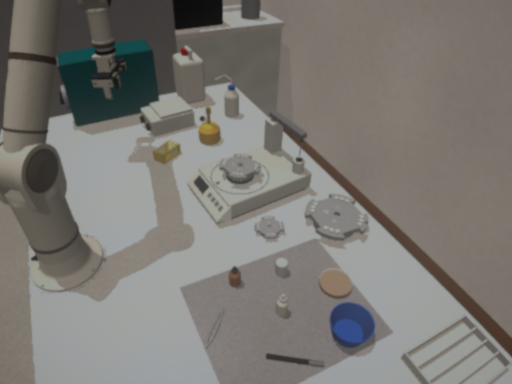

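```bash
cat > h.py <<'E'
import numpy as np, cv2
from scipy.spatial.transform import Rotation as R
from bench import manip, effector, viewer
def K(c):
    f=192/np.tan(np.radians(c["vfov"])/2)
    return np.array([[f,0,c["cx"]],[0,f,c["cy"]],[0,0,1]])
def cast(c,uv,z):
    uv=np.array(uv,float).reshape(-1,1,2)
    p=cv2.undistortPoints(uv,K(c),c["dist_coeffs"]).reshape(-1,2)
    d=R.from_quat(c["attitude"]).apply(np.c_[p,np.ones(len(p))])
    e=np.array(c["eye"]); return e+d*((z-e[2])/d[:,2])[:,None]
def proj(c,P):
    r=R.from_quat(c["attitude"]).inv()
    return cv2.projectPoints(r.apply(np.array(P,float).reshape(-1,3)-c["eye"]),np.zeros(3),np.zeros(3),K(c),c["dist_coeffs"])[0].reshape(-1,2)
def down(yaw): return (R.from_euler('z',yaw)*R.from_euler('x',np.pi)).as_quat()
def snap(n,name=None):
    c=viewer.get_calibration(n); im=viewer.get_image(n)
    if name: cv2.imwrite(f"pics/{name}.png",im[:,:,::-1])
    return c,im
E
python3 - <<'E'
from h import *
c=viewer.get_calibration("top")
print("carousel",cast(c,[230,178],.117)); print("cap",cast(c,[329.5,193.5],.044))
print("tower post, sampler corners",cast(c,[[204,224],[265,220],[197,140]],.075))
print("bystanders",cast(c,[[360,210],[324,229],[354,165],[352,257],[391,221],[394,178],[288,181],[303,128]],.03))
q=manip.current_tcp_rot(); r=R.from_quat(q)
w=viewer.get_calibration("wrist")
print("cam in tool",r.inv().apply(w["eye"]-manip.current_tool_pos()),(r.inv()*R.from_quat(w["attitude"])).as_rotvec(), r.as_matrix().round(3))
E
```

```text
carousel [[0.59251416 0.07137934 0.117     ]]
cap [[ 0.55280929 -0.29160436  0.044     ]]
tower post, sampler corners [[ 0.4319711   0.16441762  0.075     ]
 [ 0.44880937 -0.05422473  0.075     ]
 [ 0.74514125  0.20226506  0.075     ]]
bystanders [[ 0.49430003 -0.40563734  0.03      ]
 [ 0.42265736 -0.27122629  0.03      ]
 [ 0.66548266 -0.38850492  0.03      ]
 [ 0.32199557 -0.3713554   0.03      ]
 [ 0.45448958 -0.51881125  0.03      ]
 [ 0.6167057  -0.53749208  0.03      ]
 [ 0.60139345 -0.13905904  0.03      ]
 [ 0.8101901  -0.1969482   0.03      ]]
cam in tool [-1.58541156e-05 -7.14170286e-02 -1.57918164e-01] [-0.26839232 -0.00044338 -0.00152289] [[ 0.438  0.899 -0.001]
 [ 0.899 -0.438 -0.002]
 [-0.002 -0.    -1.   ]]
```

```bash
python3 - <<'E'
from h import *
manip.move_pose([.5,.071,.30],down(np.pi/2))
manip.servo_line([.575,.071,.26]); manip.sleep(.3)
c,im=snap("wrist"); print(c["eye"],proj(c,[.5925,.0714,.117]),manip.current_clock(),manip.current_q().round(2))
np.save("w1.npy",im); np.save("w1c.npy",c,allow_pickle=True)
cv2.imwrite("pics/w1.png",cv2.resize(im[:,:,::-1],(800,600),interpolation=cv2.INTER_CUBIC))
E
```

```text
[0.5033065  0.07116168 0.41856813] [[259.03036879 194.49214511]] 3.1917 [ 0.02  0.32 -0.23  1.7   0.08  1.13  1.33]
```

View pics/w1.png

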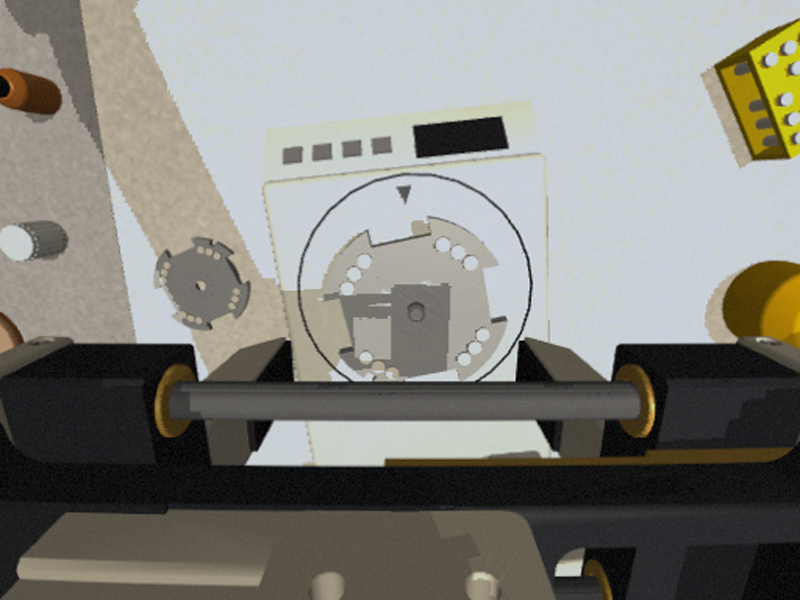

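```bash
python3 - <<'E'
from h import *
manip.servo_line([.655,.071,.27]); manip.sleep(.3)
c,im=snap("wrist"); print(c["eye"],proj(c,[.5925,.0714,.117]),manip.current_clock())
np.save("w2.npy",im); np.save("w2c.npy",c,allow_pickle=True)
u,v=proj(c,[.585,.0714,.117])[0].astype(int)
x0,y0=max(u-110,0),max(v-90,0); print(x0,y0)
cv2.imwrite("pics/w2.png",cv2.resize(im[y0:y0+165,x0:x0+220,::-1],None,fx=3.6,fy=3.6,interpolation=cv2.INTER_CUBIC))
E
```

```text
[0.58313813 0.07115423 0.42819023] [[259.18242339 124.60612829]] 4.225
149 27
```

View pics/w2.png

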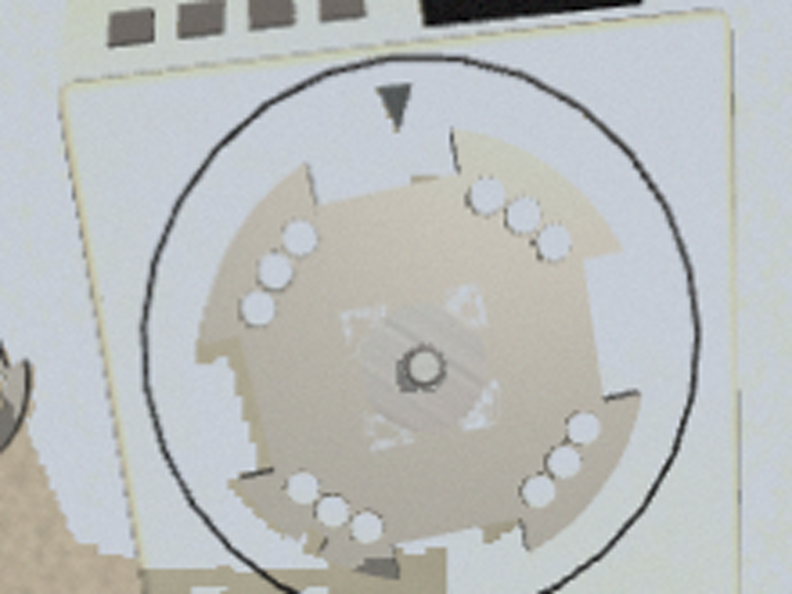

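```bash
python3 - <<'E'
from h import *
c1=np.load("w1c.npy",allow_pickle=True).item(); c2=np.load("w2c.npy",allow_pickle=True).item()
f2=lambda x,y:[(x+.5)/3.6-.5+149,(y+.5)/3.6-.5+27]
f1=lambda x,y:[(x+.5)/1.5625-.5,(y+.5)/1.5625-.5]
s1=cast(c1,f1(417,311),.131)[0]; s2=cast(c2,f2(424,367),.131)[0]
m1=cast(c1,f1(405,203),.078)[0]; m2=cast(c2,f2(398,131),.078)[0]
print(s1,s2,m1,m2)
for s,m in((s1,m1),(s2,m2)):
    d=m-s; print(np.hypot(*d[:2]),np.degrees(np.arctan2(d[1],d[0])))
n=cast(c2,[f2(318,548),f2(312,548),f2(308,165),f2(455,130),f2(620,248),f2(640,393),f2(528,550),f2(232,484),f2(200,350)],.120)
d=n-s2; print(np.c_[np.hypot(d[:,0],d[:,1])*1e3,np.degrees(np.arctan2(d[:,1],d[:,0]))].round(1))
im=np.load("w2.npy")[27+120:27+163,149+55:149+125]
im=cv2.convertScaleAbs(cv2.resize(im[:,:,::-1],None,fx=8,fy=8,interpolation=cv2.INTER_CUBIC).astype(float)-90,alpha=1.7) if 0 else cv2.resize(im[:,:,::-1],None,fx=8,fy=8,interpolation=cv2.INTER_CUBIC)
cv2.imwrite("pics/z.png",cv2.normalize(im,None,0,255,cv2.NORM_MINMAX))
print(manip.current_q().round(2))
# IK exploration: arc
for z,name in((.20,'hi'),(.097,'lo')):
  for phi in (-60,-90,-120,-150,180,150,130):
    a=np.radians(phi); p=s2[:2]+.075*np.array([np.cos(a),np.sin(a)])
    out=[]
    for off in (0,np.pi):
      q=manip.solve_ik([*p,z],down(a+off)); out.append(None if q is None else np.round(q,2))
    print(name,phi,out)
E
```

```text
[0.59346173 0.08001773 0.131     ] [0.59626964 0.07923872 0.131     ] [0.5200938  0.07126071 0.078     ] [0.5210476  0.07129608 0.078     ]
0.07388868626599948 -173.19351190131496
0.075640199024738 -173.97251342329858
[[  67.7  -30.1]
 [  68.7  -31.5]
 [  67.9 -149.3]
 [  68.7  172.6]
 [  69.1  120.5]
 [  68.9   83.1]
 [  68.6   30.6]
 [  71.8  -58.6]
 [  69.6  -93.8]]
[ 0.    0.46 -0.22  1.48  0.1   1.21  1.34]
hi -60 [array([-0.29,  0.47,  0.3 ,  1.64, -0.16,  1.05, -0.99]), array([ 0.15,  0.48, -0.3 ,  1.62,  0.16,  1.06,  1.91])]
hi -90 [array([-0.91,  0.83,  1.36,  1.76, -0.85,  1.29, -0.92]), array([ 0.11,  0.41, -0.2 ,  1.72,  0.09,  1.02,  1.44])]
hi -120 [array([-0.99,  0.75,  1.36,  1.85, -0.79,  1.22, -1.47]), array([ 0.02,  0.34, -0.12,  1.82,  0.05,  0.99,  0.93])]
hi -150 [array([-1.09,  0.69,  1.36,  1.91, -0.74,  1.18, -2.07]), array([-0.1 ,  0.29, -0.04,  1.88,  0.01,  0.97,  0.38])]
hi 180 [array([ 0.76,  0.63, -1.3 ,  1.87,  0.67,  1.17,  2.36]), array([-0.24,  0.28,  0.04,  1.9 , -0.01,  0.96, -0.19])]
hi 150 [array([ 0.1 ,  0.34, -0.45,  1.85,  0.17,  0.99,  2.2 
[... 355 characters left out ...]
.1 ,  1.25, -0.77]), array([ 0.09,  0.53, -0.19,  1.8 ,  0.13,  0.82,  1.41])]
lo -120 [array([-0.96,  1.  ,  1.35,  1.92, -1.07,  1.2 , -1.29]), array([ 0.01,  0.47, -0.11,  1.89,  0.07,  0.78,  0.91])]
lo -150 [array([-1.04,  0.96,  1.35,  1.99, -1.05,  1.16, -1.85]), array([-0.11,  0.43, -0.03,  1.96,  0.02,  0.75,  0.38])]
lo 180 [array([ 0.62,  0.7 , -1.08,  1.95,  0.76,  0.97,  2.3 ]), array([-0.25,  0.42,  0.05,  1.98, -0.03,  0.74, -0.17])]
lo 150 [array([ 0.06,  0.48, -0.41,  1.92,  0.26,  0.79,  2.13]), array([-0.39,  0.45,  0.15,  1.94, -0.1 ,  0.76, -0.71])]
lo 130 [array([-0.02,  0.5 , -0.35,  1.87,  0.23,  0.8 ,  1.78]), array([-0.46,  0.49,  0.22,  1.89, -0.14,  0.78, -1.04])]
```

View pics/z.png

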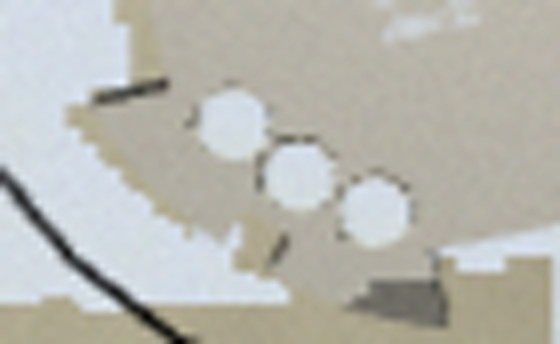

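```bash
cat >> h.py <<'E'
AX=np.array([.5955,.0796])
def block(th,t,z=.098,r=.076):
    "pose with tool x radial, at cut-out axis angle th (deg), offset t (m) clockwise"
    a=np.radians(th); e=np.array([np.cos(a),np.sin(a)]); cw=np.array([e[1],-e[0]])
    return np.r_[AX+r*e+t*cw,z],down(a+np.pi),cw
def ftan(th,f0):
    cw=block(th,0)[2]; f=manip.current_force()-f0; return -f[:2]@cw, f
E
python3 - <<'E'
from h import *
effector.close(10)
p,o,_=block(-76,0,z=.20); manip.move_pose(p,o); manip.sleep(.3)
f0=manip.current_force(); np.save("f0.npy",f0)
p,o,_=block(-76,0); manip.servo_line([p[0],p[1],.13],vel=.1)
for z in (.12,.11,.098):
    manip.servo_line([p[0],p[1],z],vel=.04); f=manip.current_force()-f0
    print(z,f.round(2))
    if abs(f[2])>4: break
else:
    for t in np.arange(2,18,1)*1e-3:
        p,o,_=block(-76,t); manip.servo_line(p,o,vel=.03); ft,f=ftan(-76,f0); print(round(t*1e3),round(ft,2),f.round(2))
        if ft>1.2: break
print(manip.current_clock(),manip.current_finger_gap())
E
```

```text
0.12 [-0.24 -0.14 -0.92]
0.11 [-1.3  -0.31 -0.26]
0.098 [-0.53  0.51 -0.57]
2 -0.67 [-0.77  0.32 -1.5 ]
3 -0.99 [-0.9  -0.52 -1.17]
4 -0.1 [-0.05 -0.23 -0.61]
5 -0.58 [-0.63  0.13 -0.52]
6 -1.38 [-1.17 -1.03  0.13]
7 -0.84 [-0.58 -1.17 -0.21]
8 -0.26 [-0.15 -0.5  -1.34]
9 -0.31 [-0.24 -0.31 -0.48]
10 -0.15 [-0.03 -0.48  0.  ]
11 -0.75 [-0.73 -0.17  0.39]
12 0.19 [ 0.26 -0.25 -1.08]
13 0.42 [0.36 0.28 0.52]
14 1.33 [ 1.26  0.43 -1.08]
11.8083 0.0001571889109141361
```

```bash
python3 - <<'E'
from h import *
f0=np.load("f0.npy"); log=[]
for th in np.arange(-79,-205,-3.):
    p,o,_=block(th,.013); manip.servo_line(p,o,vel=.06); ft,f=ftan(th,f0); log.append((th,round(ft,1),round(f[2],1)))
    if ft>9: print("STOP"); break
print(log); print(manip.current_clock())
c,im=snap("wrist"); cv2.imwrite("pics/w3.png",im[:,:,::-1])
E
```

```text
[(np.float64(-79.0), np.float64(-1.0), np.float64(-0.7)), (np.float64(-82.0), np.float64(-0.8), np.float64(0.0)), (np.float64(-85.0), np.float64(-0.5), np.float64(-0.5)), (np.float64(-88.0), np.float64(0.5), np.float64(-0.2)), (np.float64(-91.0), np.float64(1.1), np.float64(0.2)), (np.float64(-94.0), np.float64(0.3), np.float64(0.4)), (np.float64(-97.0), np.float64(0.7), np.float64(0.0)), (np.float64(-100.0), np.float64(0.6), np.float64(0.5)), (np.float64(-103.0), np.float64(0.7), np.float64(0.0)), (np.float64(-106.0), np.float64(1.0), np.float64(0.4)), (np.float64(-109.0), np.float64(0.8), np.float64(-0.2)), (np.float64(-112.0), np.float64(0.5), np.float64(-0.2)), (np.float64(-115.0), np.float64(0.9), np.float64(0.8)), (np.float64(-118.0), np.float64(0.0), np.float64(-0.5)), (np.float64(-121.0), np.float64(0.9), np.float64(-0.2)), (np.float64(-124.0), np.float64(0.8), np.float64(-0.5)), (np.float64(-127.0), np.float64(0.5), np.float64(0.2)), (np.float64(-130.0), np.float64(1.5), np.float64(-0.2)), (np.float64(-133.0), np.float64(0.7), np.float64(0.1)), (np.float64(-136.0), np.float6
[... 588 characters left out ...]
-0.8)), (np.float64(-169.0), np.float64(0.9), np.float64(-0.9)), (np.float64(-172.0), np.float64(0.6), np.float64(-0.9)), (np.float64(-175.0), np.float64(0.6), np.float64(-0.3)), (np.float64(-178.0), np.float64(0.9), np.float64(-0.6)), (np.float64(-181.0), np.float64(1.1), np.float64(-0.3)), (np.float64(-184.0), np.float64(0.4), np.float64(-0.0)), (np.float64(-187.0), np.float64(0.2), np.float64(-0.8)), (np.float64(-190.0), np.float64(1.0), np.float64(-0.4)), (np.float64(-193.0), np.float64(0.5), np.float64(-0.4)), (np.float64(-196.0), np.float64(0.8), np.float64(-0.0)), (np.float64(-199.0), np.float64(-0.2), np.float64(-0.5)), (np.float64(-202.0), np.float64(0.4), np.float64(-0.1))]
22.3083
```

View pics/w3.png

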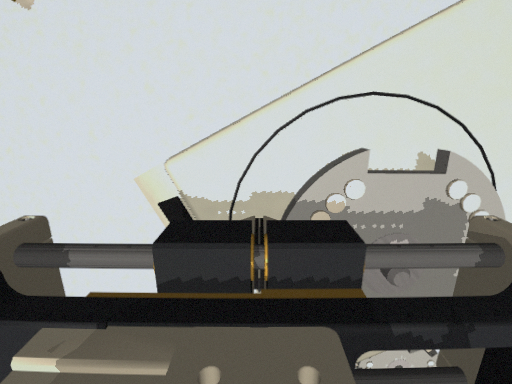

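```bash
python3 - <<'E'
from h import *
c=viewer.get_calibration("wrist")
P=cast(c,[[368,151],[447,150],[399,270]],.120); d=P[:,:2]-AX
print(P[:,:2],np.hypot(*d.T),np.degrees(np.arctan2(d[:,1],d[:,0])), block(-202,.013)[0])
E
```

```text
[[0.60148824 0.14978528]
 [0.63993099 0.13520864]
 [0.59997809 0.07629032]] [0.07044028 0.07117889 0.00556842] [ 85.123306    51.37534334 -36.46745939] [0.52990391 0.12012349 0.098     ]
```

```bash
python3 - <<'E'
from h import *
f0=np.load("f0.npy"); log=[]; hi=0
for th in np.arange(-203,-229,-.5):
    p,o,_=block(th,.013); manip.servo_line(p,o,vel=.015); ft,f=ftan(th,f0); log.append((float(th),round(float(ft),1),round(float(f[2]),1)))
    hi=hi+1 if ft>4.5 else 0
    if ft>9 or hi>=2: print("STOP"); break
print(log[::4],log[-8:]); print(manip.current_clock())
E
```

```text
STOP
[(-203.0, 2.2, -1.1), (-205.0, 2.3, -1.1), (-207.0, 2.2, -0.7), (-209.0, 1.7, -1.3), (-211.0, 1.5, -1.2), (-213.0, 1.6, -1.1), (-215.0, 1.4, -1.8), (-217.0, -0.1, -0.5), (-219.0, 2.1, -1.5), (-221.0, 1.9, -0.7), (-223.0, 3.8, -0.3)] [(-221.0, 1.9, -0.7), (-221.5, 2.4, -1.5), (-222.0, 2.3, 0.1), (-222.5, 2.2, -0.8), (-223.0, 3.8, -0.3), (-223.5, 3.1, 0.1), (-224.0, 6.0, 0.7), (-224.5, 6.0, -0.9)]
33.3583
```

```bash
python3 - <<'E'
from h import *
f0=np.load("f0.npy"); 
p,o,_=block(-224.5,.004); manip.servo_line(p,o,vel=.05)
p[2]=.2; manip.servo_line(p,vel=.2)
effector.open_jaws()
manip.move_pose([.655,.08,.27],down(np.pi/2)); manip.sleep(.2)
c,im=snap("wrist"); np.save("w4.npy",im); np.save("w4c.npy",c,allow_pickle=True)
x0,y0=149,27
cv2.imwrite("pics/w4.png",cv2.resize(im[y0:y0+165,x0:x0+220,::-1],None,fx=3.6,fy=3.6,interpolation=cv2.INTER_CUBIC))
print(manip.current_clock())
E
```

```text
38.0583
```

View pics/w4.png

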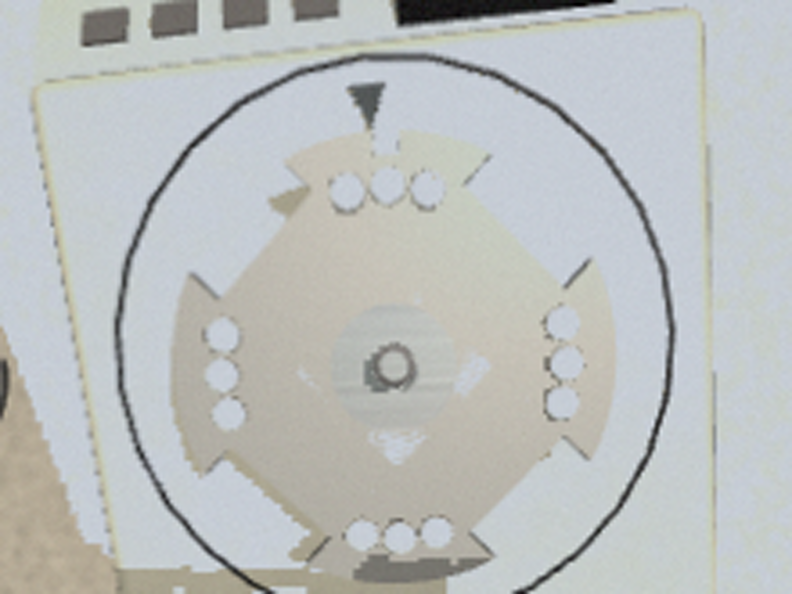

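```bash
python3 - <<'E'
from h import *
manip.move_pose([.613,-.292,.183],down(np.pi/2)); manip.sleep(.2)
c,im=snap("wrist"); np.save("w5.npy",im); np.save("w5c.npy",c,allow_pickle=True)
a=np.load("w4.npy"); c4=np.load("w4c.npy",allow_pickle=True).item()
u4=proj(c4,[*AX,.131])[0].astype(int); u5=proj(c,[.553,-.2916,.044])[0].astype(int); print(u4,u5)
def cr(i,u,h,s): return cv2.resize(i[u[1]-h:u[1]+h,u[0]-h:u[0]+h,::-1],(400,400),interpolation=cv2.INTER_CUBIC)
cv2.imwrite("pics/m5.png",np.hstack([cr(a,u4,20,0),cr(im,u5,50,0)]))
print(manip.current_clock())
E
```

```text
[258 127] [257 125]
39.7417
```

View pics/m5.png

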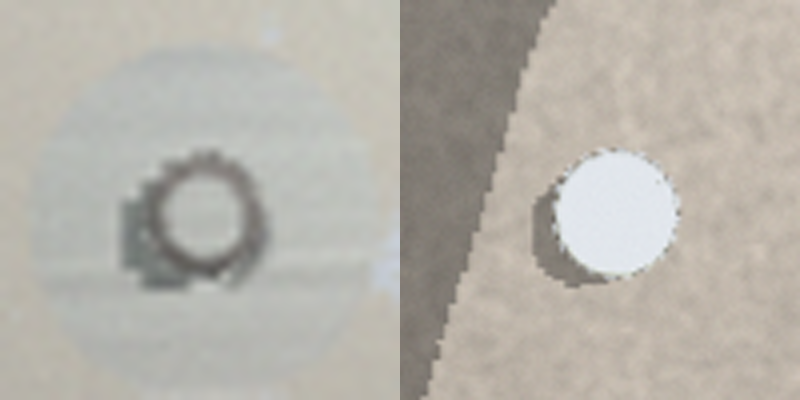

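```bash
python3 - <<'E'
from h import *
im=np.load("w5.npy"); c5=np.load("w5c.npy",allow_pickle=True).item(); c4=np.load("w4c.npy",allow_pickle=True).item()
g=im[90:165,230:295].min(2); m=(g>205).astype(np.uint8)
n,l,st,ce=cv2.connectedComponentsWithStats(m); k=1+st[1:,4].argmax(); print(st[k],ce[k]+[230,90])
cap=cast(c5,ce[k]+[230,90],.044)[0]; sp=cast(c4,[257.85,127.65],.131)[0]
print(cap,sp)
np.save("cs.npy",np.array([cap,sp]))
f=manip.current_force()
# grasp: grasp point 13 mm below cap top -> TCP 32 mm below top -> z=.012
q=down(np.pi/2)
manip.servo_line([cap[0],cap[1],.10],vel=.2)
manip.servo_line([cap[0],cap[1],.013],vel=.1); print("down",manip.current_force()-f)
effector.close(35); manip.sleep(.2)
print("gap",manip.current_finger_gap(),manip.current_tool_pos(),(manip.current_force()-f).round(2))
manip.servo_line([cap[0],cap[1],.22],vel=.2)
print(manip.current_clock(),manip.current_finger_gap())
E
```

```text
[ 16  22  31  32 714] [260.74229692 127.73109244]
[ 0.55494706 -0.28825147  0.044     ] [0.59555641 0.0791806  0.131     ]
down [0.26699047 0.69976379 0.31617175]
gap 0.033368945611570895 [ 0.55489974 -0.28820949  0.01294226] [ 0.04  0.95 -0.08]
43.75 0.033502548606964465
```

```bash
python3 - <<'E'
from h import *
sp=np.load("cs.npy")[1]
manip.move_pose([sp[0],sp[1],.20],down(np.pi/2)); manip.servo_line([sp[0],sp[1],.152],vel=.1); manip.sleep(.2)
f0=manip.current_force(); np.save("f1.npy",f0); np.set_printoptions(suppress=True)
for z in np.arange(.149,.131,-.0015):
    manip.servo_line([sp[0],sp[1],z],vel=.03); f=manip.current_force()-f0; print(round(z,4),f.round(1),manip.current_wrist_torque().round(2))
    if np.linalg.norm(f)>6: break
print(manip.current_clock(),manip.current_tool_pos())
E
```

```text
0.149 [0.2 0.7 0.3] [ 0.06  0.04 -0.03]
0.1475 [0.9 0.4 0.1] [ 0.01 -0.01  0.03]
0.146 [-0.1  1.2  0.5] [0.05 0.02 0.02]
0.1445 [-0.5  0.1  1.4] [ 0.07 -0.   -0.02]
0.143 [0.4 1.2 0.9] [ 0.01 -0.   -0.04]
0.1415 [-0.2  0.3  0.9] [0.03 0.04 0.01]
0.14 [0.  1.1 0.2] [0.03 0.01 0.02]
0.1385 [-0.9 -0.   1.6] [-0.    0.04 -0.01]
0.137 [0.6 1.6 0.4] [ 0.01 -0.04  0.04]
0.1355 [ 0.3 -0.   1. ] [ 0.05  0.02 -0.01]
0.134 [ 0.3 -0.3  0.4] [ 0.02 -0.01 -0.04]
0.1325 [0.8 0.8 0.2] [ 0.    0.01 -0.01]
48.9667 [0.59544916 0.07914755 0.132376  ]
```

```bash
python3 - <<'E'
from h import *
sp=np.load("cs.npy")[1]; f0=np.load("f1.npy"); np.set_printoptions(suppress=True)
for z in np.arange(.1321,.1215,-.0003):
    manip.servo_line([sp[0],sp[1],z],vel=.01); f=manip.current_force()-f0; print(round(z,4),round(manip.current_tool_pos()[2],4),f.round(1))
    if f[2]>19 or np.hypot(*f[:2])>8 or manip.current_clock()>61: break
print(manip.current_clock(),manip.current_finger_gap())
E
```

```text
0.1321 0.1321 [-0.6  1.4  0.2]
0.1318 0.1318 [-0.5  0.2  0.2]
0.1315 0.1315 [0.1 1.1 1.1]
0.1312 0.1312 [0.4 0.8 0.9]
0.1309 0.1309 [-0.3  0.9  0.3]
0.1306 0.1306 [0.1 1.3 0.5]
0.1303 0.1303 [-0.1  0.6  0.8]
0.13 0.13 [0.9 0.2 1.3]
0.1297 0.13 [-1.2  0.8  3.3]
0.1294 0.13 [-1.1 -0.6  7.5]
0.1291 0.13 [-2.4  0.1  8.4]
0.1288 0.1299 [-2.6 -0.   9.4]
0.1285 0.1298 [-3.7  0.1 10.5]
0.1282 0.1296 [-3.8  0.4 11.4]
0.1279 0.1295 [-3.7 -0.1 14. ]
0.1276 0.1292 [-4.1  0.8 13.6]
0.1273 0.129 [-3.7  0.2 14.2]
0.127 0.1287 [-3.9 -0.1 13.9]
0.1267 0.1284 [-4.3  0.3 13.4]
0.1264 0.1282 [-5.  -0.5 13.5]
0.1261 0.1279 [-4.6 -0.1 13.4]
0.1258 0.1276 [-4.2 -0.6 13.9]
0.1255 0.1273 [-3.7 -0.7 14.5]
0.1252 0.127 [-5.3  0.4 12.9]
0.1249 0.1267 [-4.8  0.1 14.9]
0.1246 0.1265 [-4.5 -1.1 14.2]
0.1243 0.1261 [-5.2 -0.4 15.4]
0.124 0.126 [-5.8  0.2 15.6]
0.1237 0.126 [-5.7  0.1 17. ]
0.1234 0.1259 [-7.   0.3 19. ]
0.1231 0.1259 [-7.1 -0.2 21.7]
56.7167 0.033039378569992256
```

```bash
python3 - <<'E'
from h import *
sp=np.load("cs.npy")[1]
manip.sleep(.2)
manip.servo_line([sp[0],sp[1],.1256],vel=.02); print((manip.current_force()-np.load("f1.npy")).round(1))
effector.open_jaws()
manip.servo_line([sp[0],sp[1],.24],vel=.12); manip.servo_line([.645,.08,.27],vel=.15); manip.sleep(.2)
print(manip.current_clock())
c,im=snap("wrist"); np.save("w6c.npy",c,allow_pickle=True)
cv2.imwrite("pics/w6.png",im[:,:,::-1][:230,110:420].repeat(2,0).repeat(2,1)); print(proj(c,[*sp[:2],.157]))
E
```

```text
[-1.5 -0.1  6.8]
60.075
[[257.99126767 140.25723569]]
```

View pics/w6.png

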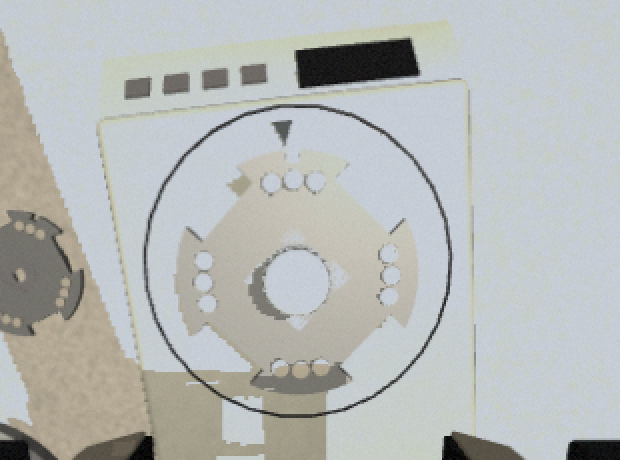

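```bash
python3 - <<'E'
from bench import manip
manip.hand_in(); print(manip.current_clock())
E
```

```text
the job is handed in; nothing more can be done
the job is handed in; nothing more can be done
```

The carousel is caught on the drive pin and pressed home under the retaining cap. I handed the job in shortly after 60 s, under the 72 s limit; no verdict is reported.

- **Turning:** I swept the carousel about 145° clockwise by one finger cut-out with closed fingers, at about 1–2 N. It stopped when the push rose to about 6 N. The picture then showed the notch about 3° past the pointer, roughly 10.7 mm away. The limit is 17 mm, and the pin's own uncertainty covers that offset.
- **Cap:** It went over the spindle with no noticeable side force. At 13–15 N the carousel slid down about 4 mm, then stopped firm while the force rose to about 22 N. About 7 N of sideways force (x) built up during pressing; I eased off before opening the jaws.
- **Last checks:** After release, the picture shows the cap standing over the spindle, within about 1 pixel (under 1 mm) of where it should be. The notch is still by the pointer and the gripper is clear.
- **Not checked directly:** I did not measure whether the carousel sits level; I inferred it from the catch and the full 4 mm drop. I did not re-measure the bystanders, but no path came near them except around the cap, and no contact force was felt there.

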